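# Swap the label printer's ribbon cartridge and clear its catch tray

## Task

The label printer has used up its ribbon: push the spent cartridge in to release its push-push catch so that it springs out, lay it flat in the white returns tray, then put the fresh cartridge in, nose first, and push it until the catch holds it by itself. Also move every finished slide box from the steel catch tray into the grey tote, each lying on the tote's floor, none standing on end or on top of another. Leave everything else on the bench where it is.

Things in the scene. Friction and masses are not known exactly. Their poses are not given: they have to be found in the camera images.
- machine: white bench label printer, fixed; frame at bench height in the middle of the mouth of its cartridge bay, x into the bay, y left, z up. Bay housing from x = 0 to 115, 160 wide, top at z = 60; behind it (x 110 to 280) the body is 150 high; an outfeed unit 125 high stands at x 150 to 280, y 80 to 360; a chute leads down from it to the catch tray
- bay_floor (a point): point on the bay floor at the mouth, 12 above the bench; axes as the printer. The bay is a level channel 54 wide, 42 high under its roof. A flat apron at floor height, 66 wide, runs out from the mouth to x = -130. Two cheeks flare from the mouth out to x = -14 as a lead-in, to 28 above the apron
- carriage (a joint): travel (m) of the spring carriage in the bay: 0 out, 0.041 held by the catch (its start), 0.053 hard stop; spring 4 to 9 N outward. Push-push: push past 0.051 or to the stop and let go: from 0 the catch then holds at 0.041, from 0.041 it lets the carriage spring out to 0
- carriage_face (a point): middle of the carriage's face towards the mouth, 46 inside the mouth when out. A cartridge rests against it with its nose (not hooked to it): the rear stands 64 out of the mouth when the carriage is out, 23 when held by the catch, 11 at the stop
- spent_mid (a point): centre (half-way up) of the spent cartridge, which starts in the bay, held by the catch: black ribbon cartridge 110 long (its x) x 50 wide (y) x 40 high (z), 0.13 to 0.25 kg; its nose (+x end) is a grey tongue 12 long, only 42 wide x 36 high; its rear (-x end) is flat, full width, with four grey ribs across the top
- spent_nose (a point): middle of the tip of the spent cartridge's nose, 55 ahead of its centre
- fresh_mid (a point): centre (half-way up) of the fresh cartridge, which starts lying flat on the bench left or right of the bay: black ribbon cartridge 110 long (its x) x 50 wide (y) x 40 high (z), 0.13 to 0.25 kg; its nose (+x end) is a grey tongue 12 long, only 42 wide x 36 high; its rear (-x end) is flat, full width, with four grey ribs across the top
- fresh_nose (a point): middle of the tip of the fresh cartridge's nose, 55 ahead of its centre
- returns: shallow white plastic returns tray, fixed, 170 (x) x 120 (y) outside, 4 thick walls 14 high, floor 4 thick; frame under its centre at bench height
- catch_tray: shallow steel catch tray of the printer, fixed, 215 (x) x 178 (y) outside, 4 thick walls 10 high, floor 4 thick; frame under its centre at bench height; it holds the finished boxes
- tote_in (a point): centre of the inner floor (5 above the bench) of the grey plastic tote, fixed, 220 (x) x 200 (y) outside, walls 5 thick, rim 50 above the bench
- box0_mid (a point): centre (half-way up) of a finished white plastic slide box with a paper label on top, 82 long (x) x 38 wide (y) x 34 high, 60 g; two to four such boxes lie in the catch tray (None: not there)
- box1_mid (a point): centre (half-way up) of a finished white plastic slide box with a paper label on top, 82 long (x) x 38 wide (y) x 34 high, 60 g; two to four such boxes lie in the catch tray (None: not there)
- box2_mid (a point): centre (half-way up) of a finished white plastic slide box with a paper label on top, 82 long (x) x 38 wide (y) x 34 high, 60 g; two to four such boxes lie in the catch tray (None: not there)
- box3_mid (a point): centre (half-way up) of a finished white plastic slide box with a paper label on top, 82 long (x) x 38 wide (y) x 34 high, 60 g; two to four such boxes lie in the catch tray (None: not there)
- timer: bystander, to be left where it is: grey bench timer 95 x 62 x 26, origin under its centre
- vial_a: bystander, to be left where it is: small amber vial, 28 across, 60 high, origin under its centre
- reagent: bystander, to be left where it is: glass reagent bottle with blue cap, 86 across, 190 high, origin under its centre
- spatula: bystander, to be left where it is: steel spatula 160 long
Things that resemble listed ones, but are neither listed nor needed, are in the scene too. Leave any orange look-alike of the part that bears fresh_mid alone.

How it is judged (in metres and radians):
On the way, in this order (a step that is already met when the one before it is completed fails the run):
1. the catch has let go: the carriage has sprung out (value of joint carriage below 0.008 m), for 0.1 s.
2. the fresh cartridge is in the bay, nose first, held by the catch with the fingers off it (value of joint carriage between 0.038 and 0.046 m and x of fresh_mid in the frame of machine between 0.026 and 0.041 m and y of fresh_mid in the frame of machine between -0.006 and 0.006 m and x of fresh_nose in the frame of machine above 0.078 m and linear speed of fresh below 0.02 m/s and contact force between the fingers and fresh below 0.3 N), for 0.5 s.
At the end, for the whole second after the job is handed in: Fresh cartridge in the bay nose first, held by the catch (carriage at 0.038 to 0.046 m); spent cartridge flat on the returns tray floor, centre within 40 mm of its middle lines; every slide box present lying in the tote, centre under 30 mm above its floor; all at rest (value of joint carriage between 0.038 and 0.046 m and x of fresh_mid in the frame of machine between 0.026 and 0.041 m and y of fresh_mid in the frame of machine between -0.006 and 0.006 m and x of fresh_nose in the frame of machine above 0.078 m and linear speed of each of fresh, spent, box0, box1, box2, box3 below 0.02 m/s and x of spent_mid in the frame of returns between -0.04 and 0.04 m and y of spent_mid in the frame of returns between -0.04 and 0.04 m and z of spent_mid in the frame of returns between 0 and 0.0265 m and x of box0_mid in the frame of tote_in between -0.105 and 0.105 m and y of box0_mid in the frame of tote_in between -0.095 and 0.095 m and z of box0_mid in the frame of tote_in between 0 and 0.03 m and x of box1_mid in the frame of tote_in between -0.105 and 0.105 m and y of box1_mid in the frame of tote_in between -0.095 and 0.095 m and z of box1_mid in the frame of tote_in between 0 and 0.03 m and x of box2_mid in the frame of tote_in between -0.105 and 0.105 m and y of box2_mid in the frame of tote_in between -0.095 and 0.095 m and z of box2_mid in the frame of tote_in between 0 and 0.03 m and x of box3_mid in the frame of tote_in between -0.105 and 0.105 m and y of box3_mid in the frame of tote_in between -0.095 and 0.095 m and z of box3_mid in the frame of tote_in between 0 and 0.03 m); the robot touches nothing.
It fails at once if a bystander on the bench is shifted more than 50 mm (distance of any of timer, vial_a, reagent, spatula from where it was at the start of the episode above 0.05 m).
Of box0, box1, box2, box3 only 2 to 4 are there at a start; the rules pass over those that are not, and their reading is None.
At some moment in a run one of fresh, spent may be knocked a few centimetres aside while the robot is not near it.
Once in a run the grip may slacken for a moment while it holds something.
It also fails if it takes over 210 s, if anything falls off the work surface, if the arm or the gripper's body presses on something with over 40 N, if the wrist force passes 120 N, or if a joint passes its speed limit or range.

## Robot

A 6-joint arm with a two-finger parallel gripper is mounted at the origin on the work surface. World frame = base frame: x ahead of the robot, y to its left, z up, the work surface at z = 0. Lengths are in mm, angles in degrees, forces in N, time in s.
With the tool pointing down it reaches from about 350 to 850 mm from the base axis. Payload 8.1 kg.
Tool frame: the origin (TCP) lies between the finger pads; the fingertips stand 17 mm ahead of it and the grasp point (between the pads) lies 2 mm behind it; z points along the fingers, y is the line along which they close (so a half turn about z gives the same grasp; the last joint's range is limited). The gripper opens to 85 mm and grips with 20 to 120 N. Pads are 22 mm wide; open, the fingers measure 114 mm over their backs; the gripper's body (76 mm by 85 mm) begins 54 mm behind the grasp point. The pads swing forward as they close: fully open they stand 13 mm farther back than shut.
Start: joints at [60.882, 7.471, 85.268, -0, 87.261, -4.893], TCP at [246.169, 547.18, 248.292] pointing down, gripper open.
Joint ranges: [-169.43, 169.43], [-51.17, 129.36], [1.28, 143.12], [-76.62, 256.62], [0, 156.53], [-152.29, 152.29]. Speed limits (degrees/s): [136.94, 136.94, 159.86, 180, 180, 180].

## Interface

Orientations are given as [roll, pitch, yaw] about the fixed x, y, z axes, in that order (R = Rz(yaw) Ry(pitch) Rx(roll)).
In Python, from bench import sense, snapshot, hand_in, trace, place_of gives the robot as it stands.
- The arm moves only by the shell command python3 -m handwheel 'ROWS' [FORCE]. ROWS is JSON, a list of rows, each a list of 7 numbers: the opening, from -1 (shut) to 1 (fully open), then the shift along the tool's x, y, z in cm, then the turn, a rotation vector about the tool's x, y, z in rad. A call has 1 to 12 rows; each row shifts and turns the commanded pose from where the row before left it, along the tool's axes as they then stand; what a row does not reach is not made up. A row lasts 1/12 s, in which the tool goes at most 41.7 mm and 7.16 degrees, less where a joint would pass 70% of its speed; a pose out of reach is approached as far as the arm can. A call with a gripper value outside its range is refused whole. The fingers move at their own pace and stop on an object; FORCE is the grip in N (left out, the last holds). Time passes only in rows, so rows that do not move let the fingers close. It gives the time, the measured TCP pose, the force, the opening and the grip force at its end, in the units of the state.
- sense(): the state, without advancing time (a new reading comes with each control period).
- snapshot(name): name is "side" or "top"; returns a dict with "image" (400x640x3 uint8, red, green, blue), "intrinsics" (3x3 intrinsics, pixels), "k1" (the pictures are not rectified: a ray, as slopes to the right and down, at radius r is drawn at 1 + k1 r^2 times it, then the intrinsics apply), "R" (3x3) and "t" (3): a world point X has camera coordinates R X + t. Camera axes: x right, y down, z forward; pixel columns grow to the right and rows downward; lengths in mm; the calibration is good to about 2 mm. A picture is of the moment at which its call begins. There is no depth.
- hand_in(): hands the job in; it is judged then, once.
Trained networks look in a picture, given as the dict that the camera call returned (one of the last four; its "shot" number tells which), for a name from the list of things; names that differ only in an ending like _2 or _b are one class to them, and where a whole thing is asked for, a point or a joint stands for the part that bears it (a point fixed in the world has none). Each returns a list of dicts, best first, with "conf" (0 to 1); they miss things now and then, are a little off and sometimes report something else, mostly with a low value. They report only what shows in the picture. A call takes as long as a camera call. They do not tell look-alikes from the thing itself.
- trace(picture, query): "pixels" (400x640 bool, what is visible of it).
- place_of(picture, query): "location" ([x, y, z] in mm, in world coordinates, good to about 4 mm: a listed point, or the origin of a listed thing).
The state is a dict: "time": time; "joint_pos": joint angles; "qd": joint speeds; "joint_efforts": joint torques, N m; "tool_pos": TCP position; "tcp_rot": TCP orientation; "ft_force": force on the tool from outside, world axes, zero at the start; "wrist_torque": the same for the moment, N m; "finger_gap": finger opening in mm; "grip_force": force on a finger pad.
Only numpy, scipy, OpenCV 4.12 (cv2) and the standard library are available. Lean on these libraries where they do the work, as an engineer would, in place of code of your own. Each camera call takes 0.05 s, during which the arm holds its last target. There are 200 camera calls.

## Working session

There is one attempt and no reset: what is moved stays moved. The work goes in short steps, Python scripts to look and compute and a shell command to move; the robot and the scene stay as the last step left them, time stands still between calls to the robot, and variables do not carry over. Pictures are saved under pics/ and viewed, at most 14 in all, crops included, and the job is handed in when it is done.

```bash
mkdir -p pics; ls; cat > h.py <<'E'
import numpy as np, cv2, sys
from bench import sense, snapshot, hand_in, trace, place_of
def save(p,n,crop=None,s=1):
    im=p["image"][:,:,::-1]
    if crop: x0,y0,x1,y1=crop; im=im[y0:y1,x0:x1]
    cv2.imwrite(f"pics/{n}.png",cv2.resize(im,None,fx=s,fy=s,interpolation=cv2.INTER_CUBIC))
def proj(p,X):
    c=np.array(p["R"])@np.array(X,float)+np.array(p["t"]).ravel(); s=c[:2]/c[2]; s=s*(1+p["k1"]*(s@s)); K=np.array(p["intrinsics"]); return K[:2,:2]@s+K[:2,2]
def unproj(p,uv,z):
    K=np.array(p["intrinsics"]); d=np.linalg.solve(K[:2,:2],np.array(uv,float)-K[:2,2]); s=d.copy()
    for _ in range(20): s=d/(1+p["k1"]*(s@s))
    R=np.array(p["R"]); C=-R.T@np.array(p["t"]).ravel(); r=R.T@np.r_[s,1]; return C+r*(z-C[2])/r[2]
def f(p,n,k=4):
    for r in place_of(p,n)[:k]: print(p.get("name",""),n,np.round(r["location"]),round(r["conf"],2),np.round(proj(p,r["location"])))
E
python3 - <<'E'
from h import *
s=sense();print({k:np.round(v,1).tolist() for k,v in s.items()})
for n in("top","side"):
    p=snapshot(n);save(p,n+"0");print(n,np.round(-np.array(p["R"]).T@np.array(p["t"]).ravel()))
    for q in "machine bay_floor carriage_face spent_mid spent_nose fresh_mid fresh_nose returns catch_tray tote_in box0_mid timer vial_a reagent spatula".split(): f(p,q)
E
```

```text
pics
{'time': 0.0, 'joint_pos': [60.9, 7.5, 85.3, 0.0, 87.3, -4.9], 'qd': [0.0, 0.0, 0.0, -0.1, -0.1, -0.0], 'joint_efforts': [0.0, -56.9, -50.1, -0.0, 0.0, -0.0], 'tool_pos': [245.9, 546.7, 247.2], 'tcp_rot': [-179.9, -0.0, 155.8], 'ft_force': [0.3, 0.1, -0.8], 'wrist_torque': [0.0, 0.0, -0.0], 'grip_force': 0.0, 'finger_gap': 85.1}
top [ 303.  -60. 1307.]
 machine [569.  62.   1.] 0.81 [283. 186.]
 bay_floor [570.  60.  12.] 0.97 [283. 185.]
 spent_mid [599.  57.  30.] 0.67 [284. 175.]
 spent_nose [463. 176.  20.] 0.43 [246. 217.]
 fresh_mid [316. 240.  19.] 0.86 [224. 262.]
 fresh_mid [325. 394.  23.] 0.78 [176. 258.]
 fresh_mid [460. 174.  21.] 0.77 [247. 217.]
 fresh_nose [290. 437.  25.] 0.96 [162. 269.]
 fresh_nose [514. 175.  19.] 0.94 [247. 201.]
 returns [470. -83.   2.] 0.75 [326. 216.]
 catch_tray [531. 331.  -3.] 0.9 [202. 196.]
 tote_in [ 524. -335.    3.] 0.68 [403. 201.]
 tote_in [598.  55.  31.] 0.4 [284. 176.]
 box0_mid [482. 293.  19.] 0.76 [211. 210.]
 box0_mid [462. 175.  20.] 0.7 [247. 217.]
 timer [514. 175.  20.] 0.71 [247. 201.]
 timer [ 656. -126.   -1.] 0.5
[... 454 characters left out ...]
461. 173.  23.] 0.73 [282. 170.]
 fresh_nose [514. 173.  22.] 0.92 [298. 167.]
 fresh_nose [294. 438.  22.] 0.85 [223. 139.]
 fresh_nose [263. 260.  19.] 0.71 [218. 166.]
 fresh_nose [589. 378.  23.] 0.71 [306. 134.]
 returns [472. -82.   4.] 0.97 [303. 224.]
 returns [513. 172.  24.] 0.35 [297. 167.]
 catch_tray [530. 330.   1.] 0.7 [293. 148.]
 tote_in [ 527. -338.    8.] 0.61 [350. 286.]
 box0_mid [491. 380.  20.] 0.63 [279. 139.]
 timer [ 664. -134.   -1.] 0.77 [374. 224.]
 vial_a [ 683. -298.   -4.] 0.72 [404. 264.]
 vial_a [515. 175.  23.] 0.52 [298. 167.]
 reagent [568.  60.   1.] 0.68 [323. 190.]
 spatula [469. -83.   1.] 0.74 [302. 225.]
 spatula [ 409. -511.    2.] 0.71 [320. 363.]
```

```bash
python3 - <<'E'
from h import *
a=cv2.imread("pics/top0.png")[130:290,140:480];cv2.imwrite("pics/a.png",cv2.resize(a,None,fx=2.35,fy=2.35,interpolation=cv2.INTER_CUBIC))
b=cv2.imread("pics/side0.png")[110:310,190:430];cv2.imwrite("pics/b.png",cv2.resize(b,None,fx=3,fy=3,interpolation=cv2.INTER_CUBIC))
E
```

```text
(no output)
```

View pics/a.png

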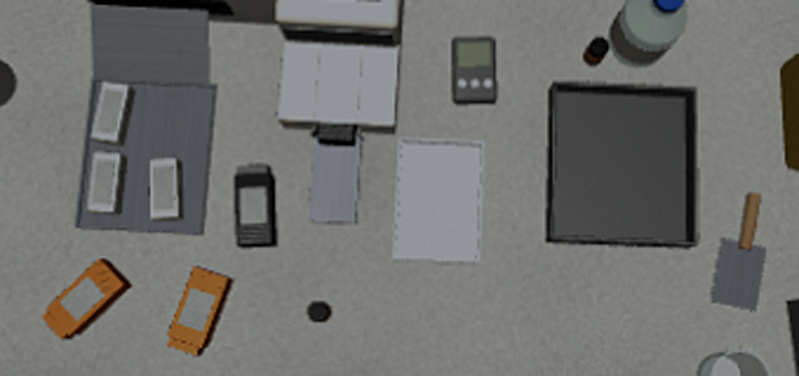

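View pics/b.png

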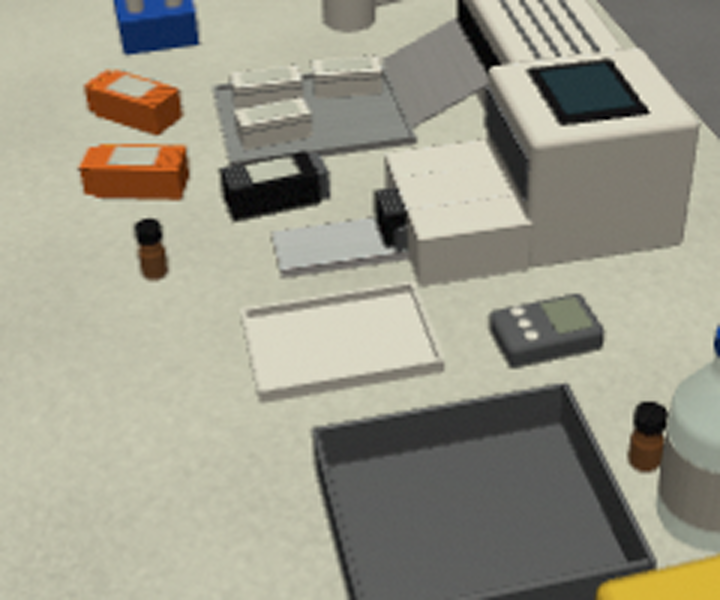

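Top crop: the spent cartridge shows in the bay at (337,133). There are three black or orange cartridges: black at (255,205), orange at (87,298) and (200,310). The black one with its grey nose up matches the description, so the orange ones are look-alikes. Three white boxes lie in the catch tray at (110,112), (104,182) and (165,188). The returns tray is at (438,200) and the tote at (620,165).

```bash
cat >> h.py <<'E'
def rect(p,m,z):
    m=cv2.morphologyEx(m.astype(np.uint8),cv2.MORPH_OPEN,np.ones((3,3)))
    cs,_=cv2.findContours(m,cv2.RETR_EXTERNAL,cv2.CHAIN_APPROX_NONE)
    out=[]
    for c in cs:
        if cv2.contourArea(c)<40: continue
        w=np.array([unproj(p,q[0],z)[:2] for q in c],np.float32)
        (x,y),(a,b),t=cv2.minAreaRect(w)
        if a<b: a,b,t=b,a,t+90
        t=(t+90)%180-90
        out.append((round(x),round(y),round(a),round(b),round(t,1)))
    return out
E
python3 - <<'E'
from h import *
p=snapshot("top")
for q,z in(("fresh_mid",40),("spent_mid",52),("box0_mid",38),("returns",14),("catch_tray",10),("tote_in",50),("machine",60)):
    for r in trace(p,q)[:4]: print(q,round(r["conf"],2),rect(p,r["pixels"],z))
# light boxes by colour
g=p["image"].min(2); m=np.zeros_like(g); m[160:230,170:232]=(g[160:230,170:232]>140); print("boxes",rect(p,m,38))
# apron
save(p,"apron",(240,150,360,250),6)
S=lambda u,v:(140+u/2.35,130+v/2.35)
for n,u,z in(("frontL",(278,122),60),("frontR",(393,128),60),("apTL",(318,138),12),("apBL",(309,222),12),("apBR",(356,222),12),("apTR",(361,138),12)): print(n,np.round(unproj(p,S(*u),z)))
E
```

```text
fresh_mid 0.77 [(315, 235, 110, 58, -19.3)]
fresh_mid 0.76 [(328, 389, 116, 57, -43.0)]
fresh_mid 0.65 [(461, 167, 114, 58, 2.7)]
spent_mid 0.6 [(557, 59, 48, 29, -89.2)]
spent_mid 0.38 [(406, -489, 154, 62, -11.6)]
box0_mid 0.69 [(481, 289, 85, 42, 3.3)]
box0_mid 0.31 [(526, 318, 207, 176, -1.8)]
returns 0.85 [(474, -82, 174, 120, -1.9)]
catch_tray 0.71 [(463, 172, 113, 52, 2.7)]
catch_tray 0.59 [(532, 325, 211, 177, -2.9)]
tote_in 0.97 [(524, -331, 229, 212, -2.1)]
machine 0.97 [(664, 203, 463, 454, 89.3)]
boxes []
frontL [569. 135.  60.]
frontR [563. -20.  60.]
apTL [557.  86.  12.]
apBL [439.  95.  12.]
apBR [440.  30.  12.]
apTR [558.  26.  12.]
```

View pics/apron.png

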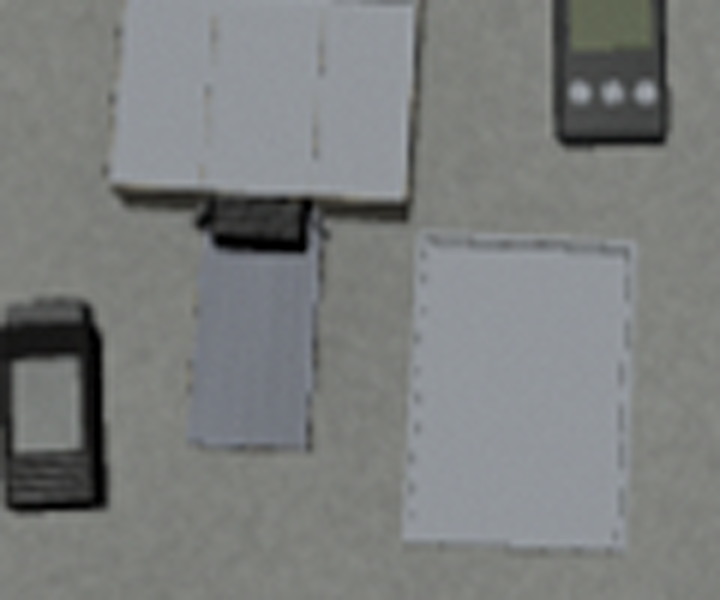

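Crop: the bay's front edge runs (112,188)–(407,203). The apron corners are (190,443) and (308,447) at the end, and (208,235) and (320,230) near the mouth. The spent cartridge's rear top edge is at about v=247. I'll compute the printer frame from these.

```bash
cat >> h.py <<'E'
def go(x,y,z,yaw=None):
    s=sense(); T=np.array(s["tool_pos"]); 
    from scipy.spatial.transform import Rotation as Ro
    R=Ro.from_euler("xyz",s["tcp_rot"],degrees=True)
    if yaw is not None:
        e=Ro.from_euler("xyz",[180,0,yaw],degrees=True); print("turn(tool)",np.round((R.inv()*e).as_rotvec(),3)); R=e
    print("at",np.round(T,1),np.round(s["tcp_rot"],1),"F",np.round(s["ft_force"],1),"gap",round(s["finger_gap"],1),"-> shift cm",np.round(R.inv().apply(np.array([x,y,z])-T)/10,2))
E
python3 - <<'E'
from h import *
p=snapshot("top")
for n,u,z in(("fL",(112,188),60),("fR",(407,203),60),("aTL",(208,235),12),("aBL",(190,443),12),("aBR",(308,447),12),("aTR",(320,230),12),("spentRearL",(213,245),52),("spR",(305,249),52),("freshRL",(8,508),40),("freshRR",(103,508),40),("freshNoseL",(20,300),38),("freshNoseR",(90,300),38)): print(n,np.round(unproj(p,(240+u[0]/6-.4,150+u[1]/6-.4),z),1))
go(490,60,100,177.3)
E
```

```text
fL [572.4 135.6  60. ]
fR [566.5 -20.8  60. ]
aTL [557.2  89.5  12. ]
aBL [442.6  95.5  12. ]
aBR [441.3  31.7  12. ]
aTR [560.8  28.2  12. ]
spentRearL [544.  82.  52.]
spR [542.5  33.1  52. ]
freshRL [403.9 186.9  40. ]
freshRR [404.6 136.8  40. ]
freshNoseL [515.3 185.9  38. ]
freshNoseR [515.8 148.4  38. ]
turn(tool) [-0.    -0.    -0.376]
at [246.1 547.2 248.3] [-180.    -0.   155.8] F [ 0.3 -0.7  0.1] gap 85.7 -> shift cm [-26.65 -47.51  14.83]
```

```bash
python3 -m handwheel '[[-1,0,0,0,0,0,-0.0955],[-1,0,0,0,0,0,-0.0955],[-1,0,0,0,0,0,-0.0955],[-1,0,0,0,0,0,-0.0955],[-1,-1.5,-3,0,0,0,0],[-1,-1.5,-3,0,0,0,0],[-1,-1.5,-3,0,0,0,0],[-1,-1.5,-3,0,0,0,0],[-1,-1.5,-3,0,0,0,0],[-1,-1.5,-3,0,0,0,0],[-1,-1.5,-3,0,0,0,0],[-1,-1.5,-3,0,0,0,0]]' 40
python3 -m handwheel '[[-1,-1.5,-3,0,0,0,0],[-1,-1.5,-3,0,0,0,0],[-1,-1.5,-3,0,0,0,0],[-1,-1.5,-3,0,0,0,0],[-1,-1.5,-3,0,0,0,0],[-1,-1.5,-3,0,0,0,0],[-1,-1.5,-3,0,0,0,0],[-1,-1,-2,0,0,0,0],[-1,0,0,3,0,0,0],[-1,0,0,3,0,0,0],[-1,0,0,3,0,0,0],[-1,0,0,0,0,0,0]]'
python3 -c "
from h import *
go(495,61.8,38,177.7)"
```

```text
time: 3.05
tool_pos: [356.6, 301.0, 248.5]
tcp_rot: [180.0, 0.0, 177.7]
ft_force: [0.7, 0.1, 0.3]
finger_gap: -0.2
grip_force: 0.0
time: 4.05
tool_pos: [457.9, 67.5, 152.1]
tcp_rot: [-180.0, -0.6, 177.6]
ft_force: [-0.9, -0.3, -1.4]
finger_gap: -0.1
grip_force: 0.0
turn(tool) [-0.001 -0.01  -0.001]
at [457.9  67.5 152.1] [-180.    -0.6  177.6] F [-0.9 -0.3 -1.4] gap -0.1 -> shift cm [-3.73 -0.42 11.41]
```

```bash
python3 -m handwheel '[[-1,-1.5,-0.4,2.5,0,-0.01,0],[-1,-1.2,0,3,0,0,0],[-1,-1,0,3,0,0,0],[-1,0,0,2.9,0,0,0],[-1,0,0,0,0,0,0],[-1,0,0,0,0,0,0]]'
python3 -m handwheel '[[-1,-1,0,0,0,0,0],[-1,-1,0,0,0,0,0],[-1,-1,0,0,0,0,0],[-1,-0.5,0,0,0,0,0],[-1,0,0,0,0,0,0],[-1,0,0,0,0,0,0]]'
```

```text
time: 4.55
tool_pos: [498.6, 62.6, 44.4]
tcp_rot: [-180.0, 0.4, 177.7]
ft_force: [0.5, 0.4, 1.6]
finger_gap: 0.4
grip_force: 0.0
time: 5.05
tool_pos: [535.9, 61.2, 47.2]
tcp_rot: [180.0, 0.7, 177.7]
ft_force: [-0.3, 0.2, -0.1]
finger_gap: -0.0
grip_force: 0.0
```

```bash
python3 -m handwheel '[[-1,-0.5,0,0.8,0,0,0],[-1,-0.3,0,0,0,0,0],[-1,-0.3,0,0,0,0,0],[-1,0,0,0,0,0,0]]';python3 -m handwheel '[[-1,-0.4,0,0,0,0,0],[-1,0,0,0,0,0,0],[-1,0,0,0,0,0,0]]'
```

```text
time: 5.38
tool_pos: [543.4, 60.7, 36.4]
tcp_rot: [-180.0, 0.3, 177.7]
ft_force: [-6.7, -0.1, -1.2]
finger_gap: 0.2
grip_force: 3.1
time: 5.63
tool_pos: [547.3, 60.5, 36.3]
tcp_rot: [-180.0, 0.3, 177.7]
ft_force: [-6.5, 1.1, -1.4]
finger_gap: -0.6
grip_force: 3.1
```

```bash
python3 -m handwheel '[[-1,-0.4,0,0,0,0,0],[-1,0,0,0,0,0,0],[-1,0,0,0,0,0,0]]';python3 -m handwheel '[[-1,-0.4,0,0,0,0,0],[-1,0,0,0,0,0,0],[-1,0,0,0,0,0,0]]'
```

```text
time: 5.88
tool_pos: [548.6, 60.5, 35.9]
tcp_rot: [-180.0, -0.0, 177.7]
ft_force: [-21.2, 0.0, 12.1]
finger_gap: 0.1
grip_force: 10.7
time: 6.13
tool_pos: [548.7, 60.5, 34.9]
tcp_rot: [-180.0, -0.5, 177.7]
ft_force: [-39.6, 0.4, 24.8]
finger_gap: -0.1
grip_force: 19.9
```

Hard stop is at TCP x≈548.5. I'll retract and look.

```bash
python3 -m handwheel '[[-1,1,0,0,0,0,0],[-1,1.5,0,0,0,0,0],[-1,2,0,0,0,0,0],[-1,2,0,0,0,0,0],[-1,2,0,-2,0,0,0],[0.6,0,0,-3,0,0,0],[0.6,0,0,0,0,0,0],[0.6,0,0,0,0,0,0]]'
python3 - <<'E'
from h import *
p=snapshot("top");save(p,"rel",(230,140,360,250),6); f(p,"spent_mid");f(p,"fresh_mid")
q=snapshot("side"); f(q,"spent_mid"); f(q,"carriage_face")
for r in trace(p,"spent_mid")[:2]: print(round(r["conf"],2),rect(p,r["pixels"],52))
E
```

```text
time: 6.8
tool_pos: [474.0, 63.7, 89.2]
tcp_rot: [180.0, 0.9, 177.7]
ft_force: [0.3, -0.3, -0.1]
finger_gap: 35.8
grip_force: 0.0
 spent_mid [ 713. -369.    0.] 0.7 [411. 147.]
 fresh_mid [327. 394.  21.] 0.84 [176. 258.]
 fresh_mid [461. 175.  20.] 0.64 [247. 217.]
 fresh_mid [315. 240.  24.] 0.53 [224. 263.]
 fresh_mid [480. 293.  22.] 0.52 [210. 211.]
 spent_mid [560.  64.  33.] 0.66 [320. 181.]
 spent_mid [492. 377.  20.] 0.31 [280. 139.]
 carriage_face [479. 297.  19.] 0.51 [280. 151.]
```

View pics/rel.png

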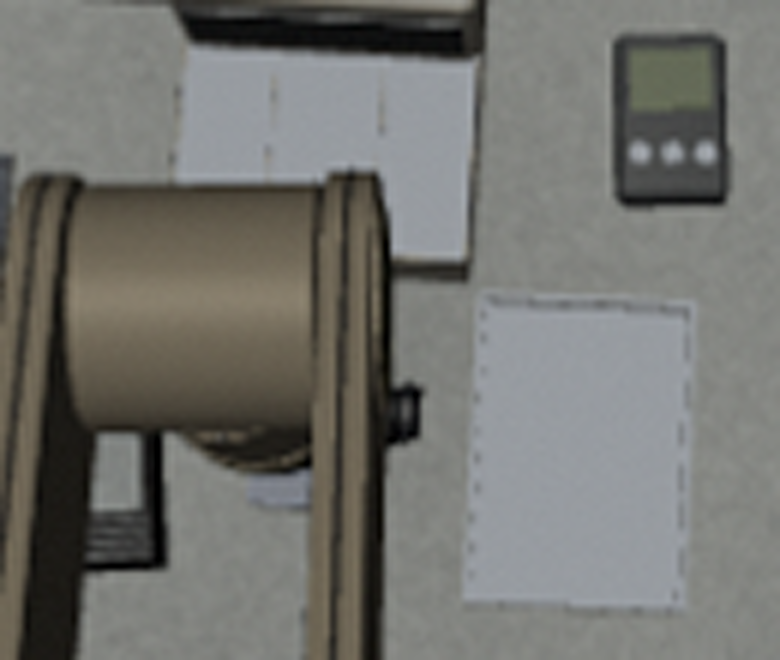

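Picture: the arm hides the bay from above. The side network puts spent_mid at x=560, i.e. sprung out (−9 in the printer frame). Next I grasp its rear and pull.

```bash
python3 -m handwheel '[[0.8,-1.5,0,-1,0,-0.01,0],[0.8,-2,0,0,0,0,0],[0.8,-1.8,0,0,0,0,0],[0.8,0,-0.1,2,0,0,0],[0.8,0,0,2,0,0,0],[0.8,0,0,2,0,0,0],[0.8,0,0,0,0,0,0]]' 40; python3 -c "
from h import *
go(525,60.6,36,177.7)"
```

```text
time: 7.73
tool_pos: [522.5, 60.2, 32.2]
tcp_rot: [-180.0, 0.7, 177.7]
ft_force: [-0.4, 0.3, -0.7]
finger_gap: 76.7
grip_force: 0.0
turn(tool) [-0.     0.012 -0.001]
at [522.5  60.2  32.2] [-180.     0.7  177.7] F [-0.4  0.3 -0.7] gap 76.7 -> shift cm [-0.25  0.05 -0.38]
```

Close, check, then pull out 60 mm.

```bash
python3 -m handwheel '[[-1,0,0,-0.4,0,0.01,0],[-1,0,0,0,0,0,0],[-1,0,0,0,0,0,0],[-1,0,0,0,0,0,0],[-1,0,0,0,0,0,0]]' 40;python3 -m handwheel '[[-1,1.5,0,0,0,0,0],[-1,1.5,0,0,0,0,0],[-1,1.5,0,0,0,0,0],[-1,1.5,0,0,0,0,0],[-1,0,0,0,0,0,0],[-1,0,0,0,0,0,0]]'
```

```text
time: 8.15
tool_pos: [527.4, 60.5, 43.2]
tcp_rot: [180.0, 0.7, 177.7]
ft_force: [-1.9, 1.1, 6.6]
finger_gap: 49.2
grip_force: 42.8
time: 8.65
tool_pos: [466.9, 62.9, 43.2]
tcp_rot: [180.0, 0.7, 177.7]
ft_force: [-9.3, 0.5, 16.9]
finger_gap: 49.2
grip_force: 44.4
```

```bash
python3 -m handwheel '[[0.3,0,0,0,0,0,0],[0.3,0,0,0,0,0,0],[0.3,0,0,0,0,0,0],[0.3,-1.6,0,0,0,0,0],[0.3,-1.6,0,0.4,0,0.01,0],[0.3,0,0,0,0,0,0],[0.3,0,0,0,0,0,0],[0.3,0,0,0,0,0,0]]';python3 -m handwheel '[[-1,0,0,0,0,0,0],[-1,0,0,0,0,0,0],[-1,0,0,0,0,0,0],[-1,0,0,0,0,0,0]]' 60
python3 - <<'E'
from h import *
q=snapshot("side"); f(q,"spent_mid"); f(q,"spent_nose");save(q,"s1",(240,130,400,250),5)
E
```

```text
time: 9.32
tool_pos: [497.5, 61.5, 36.5]
tcp_rot: [-180.0, -0.1, 177.7]
ft_force: [-0.7, -1.0, -0.0]
finger_gap: 55.8
grip_force: 0.0
time: 9.65
tool_pos: [497.6, 61.6, 36.9]
tcp_rot: [-180.0, -0.0, 177.7]
ft_force: [-1.1, -0.2, 0.7]
finger_gap: 49.2
grip_force: 63.3
 spent_mid [499.  63.  34.] 0.63 [300. 184.]
 spent_mid [ 714. -367.   -0.] 0.32 [427. 280.]
 spent_mid [461. 175.  21.] 0.19 [281. 170.]
 spent_nose [558.  58.  30.] 0.96 [320. 183.]
```

View pics/s1.png

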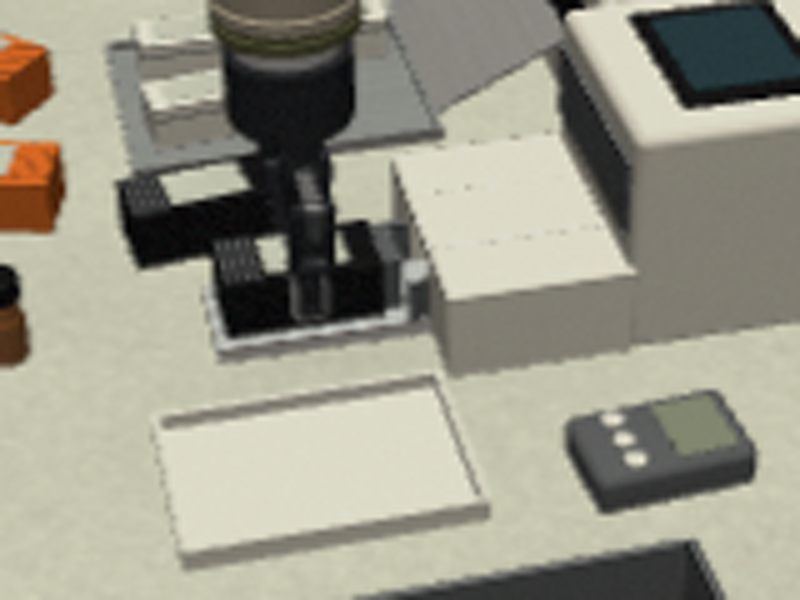

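The fingers hold the spent cartridge at mid-length on the apron, at (310,280) in the crop. Its nose is clear of the mouth. I'll lift it and carry it to the returns tray.

```bash
python3 -m handwheel '[[-1,0.5,0,-1,0,0,0],[-1,0.5,0,-2,0,0,0],[-1,0.5,0,-2,0,0,0],[-1,1,-2.4,0,0,0,0],[-1,0,-3,0,0,0,0],[-1,0,-3,0,0,0,0],[-1,0,-3,0,0,0,0],[-1,0,-3,0,0,0,0],[-1,0,0,0,0,0,0],[-1,0,0,0,0,0,0]]';python3 -c "
from h import *
go(473,-83,33,177.7)"
```

```text
time: 10.63
tool_pos: [467.0, -82.7, 86.7]
tcp_rot: [-180.0, -0.0, 177.5]
ft_force: [-0.3, -0.0, -2.0]
finger_gap: 49.3
grip_force: 63.1
turn(tool) [-0.    -0.    -0.004]
at [467.  -82.7  86.7] [-180.    -0.   177.5] F [-0.3 -0.  -2. ] gap 49.3 -> shift cm [-0.6  -0.01  5.37]
```

```bash
python3 -m handwheel '[[-1,-0.4,0,2,0,0,0],[-1,0,0,2,0,0,0],[-1,0,0,0.6,0,0,0],[-1,0,0,0.5,0,0,0],[-1,0,0,0,0,0,0],[-1,0,0,0,0,0,0]]';python3 -c "
from h import *
go(473,-83,33,177.7)"
```

```text
time: 11.13
tool_pos: [471.4, -81.1, 36.3]
tcp_rot: [180.0, 0.0, 177.7]
ft_force: [0.2, -0.1, -1.9]
finger_gap: 48.8
grip_force: 63.1
turn(tool) [0. 0. 0.]
at [471.4 -81.1  36.3] [180.    0.  177.7] F [ 0.2 -0.1 -1.9] gap 48.8 -> shift cm [-0.16 -0.18  0.33]
```

```bash
python3 -m handwheel '[[-1,0,0,0.5,0,0,0],[-1,0,0,0,0,0,0],[0.3,0,0,0,0,0,0],[0.3,0,0,0,0,0,0],[0.3,0,0,0,0,0,0],[0.8,0,0,-2,0,0,0],[0.8,0,0,-3,0,0,0],[0.8,0,0,-3,0,0,0],[0.8,2,-2,0,0,0,0],[0.8,3,-2,0,0,0,0],[0.8,3,-2,0,0,0,0],[0.8,0,-2,0,0,0,0]]'
python3 - <<'E'
from h import *
p=snapshot("top");q=snapshot("side")
for c in(p,q): f(c,"spent_mid");f(c,"fresh_mid");f(c,"fresh_nose")
save(p,"s2",(210,140,370,260),5)
E
```

```text
time: 12.13
tool_pos: [383.3, -157.5, 109.7]
tcp_rot: [179.9, -0.2, 177.7]
ft_force: [-0.2, -0.3, -0.6]
finger_gap: 76.9
grip_force: 0.0
 spent_mid [471. -86.  22.] 0.89 [327. 215.]
 spent_mid [532. -82.  21.] 0.51 [326. 197.]
 fresh_mid [315. 242.  22.] 0.9 [223. 262.]
 fresh_mid [326. 392.  22.] 0.88 [177. 258.]
 fresh_mid [469. -85.  23.] 0.67 [327. 216.]
 fresh_mid [462. 173.  20.] 0.62 [247. 217.]
 fresh_nose [514. 175.  20.] 0.89 [247. 201.]
 fresh_nose [266. 260.  21.] 0.86 [217. 278.]
 fresh_nose [289. 434.  21.] 0.8 [163. 270.]
 fresh_nose [483. 292.  20.] 0.57 [211. 210.]
 spent_mid [474. -79.  28.] 0.97 [303. 216.]
 fresh_mid [331. 397.  20.] 0.91 [234. 143.]
 fresh_mid [316. 242.  19.] 0.88 [235. 167.]
 fresh_mid [460. 170.  22.] 0.56 [281. 171.]
 fresh_nose [291. 436.  19.] 0.87 [222. 140.]
 fresh_nose [263. 255.  21.] 0.83 [218. 167.]
 fresh_nose [567.  60.   2.] 0.32 [323. 189.]
```

View pics/s2.png

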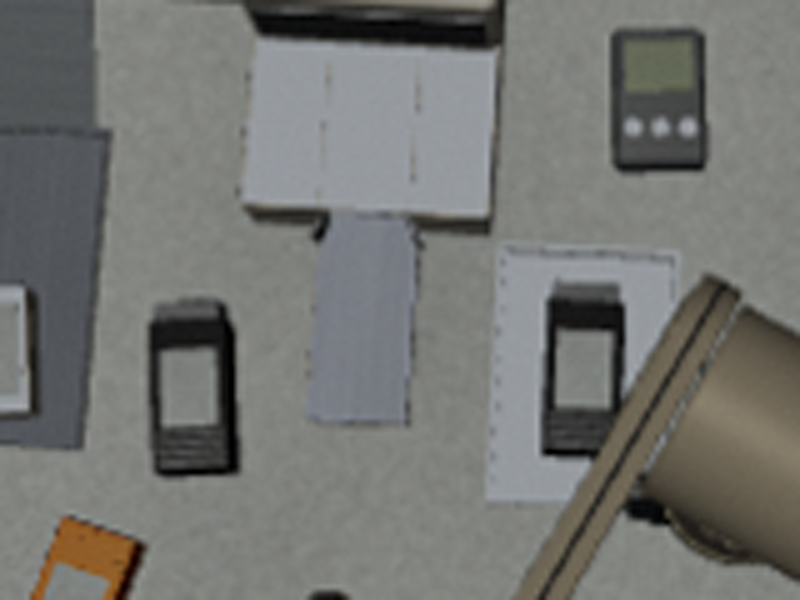

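Picture: the spent cartridge lies flat in the returns tray at (583,370). The fresh one is at (193,388), nose up, and not disturbed. The bay is empty.

```bash
python3 - <<'E'
from h import *
p=snapshot("top")
for u in((160,350),(215,347),(166,428),(222,424),(157,472),(235,472)): print(np.round(unproj(p,(210+u[0]/5-.4,140+u[1]/5-.4),40),1))
go(459,171,110,183.5)
E
```

```text
[482.6 188.3  40. ]
[485.  153.2  40. ]
[432.7 182.2  40. ]
[435.8 146.8  40. ]
[404.7 186.7  40. ]
[405.4 137.3  40. ]
turn(tool) [ 0.    -0.    -0.101]
at [ 388.5 -157.6  110.9] [180.   -0.  177.7] F [ 1.1 -0.1 -0.2] gap 77.0 -> shift cm [-9.05 32.36  0.09]
```

```bash
python3 -m handwheel '[[0.8,0,0,0,0,0,-0.055],[0.8,0,0,0,0,0,-0.055],[0.8,-1,3,0,0,0,0],[0.8,-1,3,0,0,0,0],[0.8,-1,3,0,0,0,0],[0.8,-1,3,0,0,0,0],[0.8,-1,3,0,0,0,0],[0.8,-1,3,0,0,0,0],[0.8,-1,3,0,0,0,0],[0.8,-1,3,0,0,0,0],[0.8,-1,3,0,0,0,0],[0.8,-1,3,0,0,0,0]]'
python3 -m handwheel '[[0.8,0,2,0,0,0,0],[0.8,0,0,0,0,0,0],[0.8,0,0,0,0,0,0]]';python3 -c "
from h import *
go(459,170,27,184)"
```

```text
time: 13.58
tool_pos: [467.0, 150.5, 110.7]
tcp_rot: [180.0, -0.0, -176.0]
ft_force: [0.6, -0.4, -1.0]
finger_gap: 76.8
grip_force: 0.0
time: 13.83
tool_pos: [465.2, 169.3, 110.5]
tcp_rot: [-180.0, -0.1, -175.8]
ft_force: [-0.4, 0.4, 0.6]
finger_gap: 77.1
grip_force: 0.0
turn(tool) [-0.    -0.001  0.003]
at [465.2 169.3 110.5] [-1.800e+02 -1.000e-01 -1.758e+02] F [-0.4  0.4  0.6] gap 77.1 -> shift cm [0.62 0.11 8.35]
```

```bash
python3 -m handwheel '[[0.8,0.6,0,2,0,0,0],[0.8,0,0,2,0,0,0],[0.8,0,0,2,0,0,0],[0.8,0,0,2.1,0,0,0],[0.8,0,0,0,0,0,0],[-1,0,0,0,0,0,0],[-1,0,0,0,0,0,0],[-1,0,0,0,0,0,0],[-1,0,0,0,0,0,0],[-1,0,0,0,0,0,0],[-1,0,0,0,0,0,0]]' 60;python3 - <<'E'
from h import *
go(495,61.8,90,177.7)
p=snapshot("side");f(p,"fresh_mid");f(p,"fresh_nose")
E
```

```text
time: 14.75
tool_pos: [461.1, 167.6, 31.6]
tcp_rot: [180.0, 0.2, -176.0]
ft_force: [-0.1, -1.9, 7.5]
finger_gap: 49.1
grip_force: 64.4
turn(tool) [0.    0.003 0.109]
at [461.1 167.6  31.6] [ 180.     0.2 -176. ] F [-0.1 -1.9  7.5] gap 49.1 -> shift cm [ -3.81 -10.44  -5.84]
 fresh_mid [329. 394.  15.] 0.91 [234. 145.]
 fresh_mid [531. -84.  22.] 0.6 [323. 215.]
 fresh_mid [460. 171.  21.] 0.58 [282. 171.]
 fresh_mid [314. 244.  18.] 0.57 [234. 167.]
 fresh_nose [265. 257.  22.] 0.77 [218. 166.]
 fresh_nose [294. 437.  19.] 0.59 [223. 139.]
 fresh_nose [517. 171.  23.] 0.58 [299. 167.]
```

```bash
python3 -m handwheel '[[-1,0,0,-2,0,0,0],[-1,0,0,-2,0,0,0],[-1,0,0,-2,0,0,0],[-1,0,0,0,0,0,0.055],[-1,0,0,0,0,0,0.054],[-1,-0.8,-2.5,0,0,0,0],[-1,-0.8,-2.5,0,0,0,0],[-1,-0.8,-2.5,0,0,0,0],[-1,-0.6,-2.5,0,0,0,0],[-1,0,-0.5,0,0,0,0],[-1,0,0,0,0,0,0],[-1,0,0,0,0,0,0]]';python3 - <<'E'
from h import *
go(490,62,45,177.7)
p=snapshot("side");f(p,"fresh_mid");f(p,"fresh_nose")
E
```

```text
time: 15.9
tool_pos: [485.3, 61.6, 90.0]
tcp_rot: [180.0, -0.0, 177.7]
ft_force: [-0.1, -0.4, -2.4]
finger_gap: 48.8
grip_force: 69.5
turn(tool) [ 0.    -0.    -0.001]
at [485.3  61.6  90. ] [180.   -0.  177.7] F [-0.1 -0.4 -2.4] gap 48.8 -> shift cm [-0.47  0.06  4.5 ]
 fresh_mid [324. 391.  21.] 0.89 [233. 144.]
 fresh_mid [483.  65.  79.] 0.81 [294. 172.]
 fresh_mid [532. -82.  21.] 0.74 [323. 215.]
 fresh_mid [315. 242.  20.] 0.58 [234. 167.]
 fresh_nose [292. 436.  22.] 0.87 [223. 139.]
 fresh_nose [542.  61.  80.] 0.86 [314. 170.]
 fresh_nose [265. 257.  18.] 0.63 [219. 167.]
```

```bash
python3 -m handwheel '[[-1,0,0.05,2,0,0,0],[-1,0,0,1.5,0,0,0],[-1,0,0,0.8,0,0,0],[-1,0,0,0.2,0,0,0],[-1,0,0,0,0,0,0],[-1,0,0,0,0,0,0]]';python3 - <<'E'
from h import *
go(540,60,43,177.7)
p=snapshot("side");save(p,"s3",(240,130,400,250),5)
E
```

```text
time: 16.55
tool_pos: [485.7, 62.4, 45.2]
tcp_rot: [180.0, 0.0, 177.8]
ft_force: [-0.4, -0.5, -2.0]
finger_gap: 48.8
grip_force: 69.6
turn(tool) [0.    0.    0.001]
at [485.7  62.4  45.2] [180.    0.  177.8] F [-0.4 -0.5 -2. ] gap 48.8 -> shift cm [-5.44 -0.02  0.22]
```

View pics/s3.png

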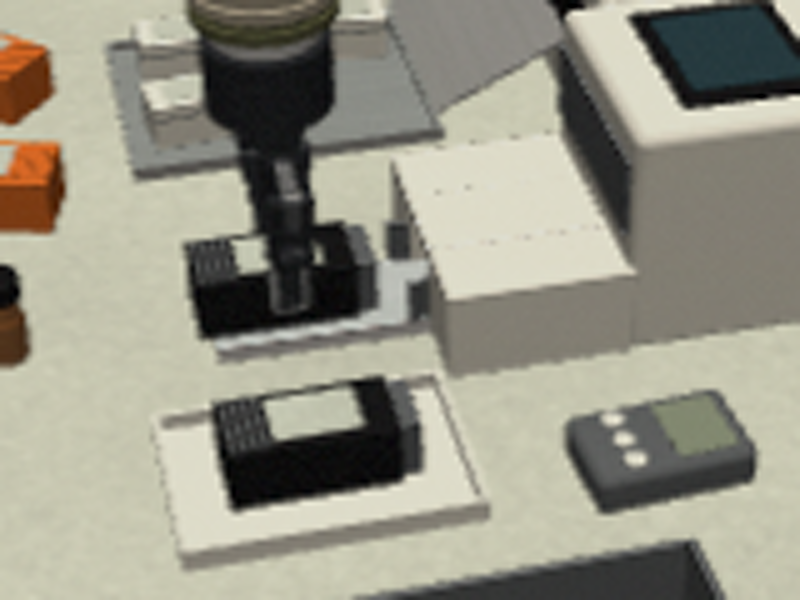

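The fresh cartridge hangs just above the apron at (275,285), with its nose at (365,270) in front of the mouth. The spent one lies flat in the tray at (315,440).

```bash
python3 -m handwheel '[[-1,-0.5,0,0.1,0,0,0],[-1,-0.8,0,0,0,0,0],[-1,-0.8,0,0,0,0,0],[-1,-0.5,0,0,0,0,0],[-1,0,0,0,0,0,0],[-1,0,0,0,0,0,0]]';python3 -m handwheel '[[-1,-0.7,0,0,0,0,0],[-1,-0.7,0,0,0,0,0],[-1,-0.7,0,0,0,0,0],[-1,-0.5,0,0,0,0,0],[-1,0,0,0,0,0,0],[-1,0,0,0,0,0,0]]'
```

```text
time: 17.1
tool_pos: [511.9, 60.8, 43.9]
tcp_rot: [180.0, -0.0, 177.7]
ft_force: [-0.4, -0.7, -2.3]
finger_gap: 48.6
grip_force: 69.5
time: 17.6
tool_pos: [537.6, 59.8, 43.7]
tcp_rot: [-180.0, -0.0, 177.7]
ft_force: [0.8, 0.1, -0.6]
finger_gap: 49.1
grip_force: 69.6
```

```bash
python3 -m handwheel '[[0.3,0,0,0,0,0,0],[0.3,0,0,0,0,0,0],[0.3,0,0,0,0,0,0],[0.3,0,0,-2,0,0,0],[0.3,0,0,-2,0,0,0],[-1,3,0,-1.5,0,0,0],[-1,3,0,0,0,0,0],[-1,2,0,0,0,0,0],[-1,0,0,2,0,0,0],[-1,0,0,2,0,0,0],[-1,0,0,2,0,0,0],[-1,0,0,0,0,0,0]]' 40;python3 - <<'E'
from h import *
go(466,63,37,177.7)
p=snapshot("side");f(p,"fresh_mid");f(p,"fresh_nose")
E
```

```text
time: 18.6
tool_pos: [454.4, 63.0, 35.5]
tcp_rot: [-180.0, -0.3, 177.7]
ft_force: [-0.8, -0.5, -0.9]
finger_gap: -0.2
grip_force: 0.0
turn(tool) [-0.    -0.005  0.   ]
at [454.4  63.   35.5] [-180.    -0.3  177.7] F [-0.8 -0.5 -0.9] gap -0.2 -> shift cm [-1.16  0.05 -0.15]
 fresh_mid [537.  61.  32.] 0.87 [313. 183.]
 fresh_mid [315. 242.  18.] 0.83 [234. 167.]
 fresh_mid [330. 398.  19.] 0.73 [234. 143.]
 fresh_mid [475. -78.  26.] 0.5 [303. 216.]
 fresh_nose [264. 256.  20.] 0.83 [218. 167.]
 fresh_nose [292. 436.  20.] 0.7 [223. 139.]
 fresh_nose [592.  58.  34.] 0.69 [330. 180.]
```

Now push: the stop is at TCP x≈548.5, so 94 mm to go.

```bash
python3 -m handwheel '[[-1,-1,0,0,0,0,0],[-1,-1,0,0,0,0,0],[-1,-1,0,0,0,0,0],[-1,-1,0,0,0,0,0],[-1,-1,0,0,0,0,0],[-1,-1,0,0,0,0,0],[-1,-1,0,0,0,0,0],[-1,-1,0,0,0,0,0],[-1,0,0,0,0,0,0]]';python3 -c "
from h import *
go(548,59.7,37,177.7)"
```

```text
time: 19.5
tool_pos: [537.5, 60.0, 40.1]
tcp_rot: [180.0, -0.1, 177.7]
ft_force: [-6.2, 0.7, -1.7]
finger_gap: -0.1
grip_force: 2.9
turn(tool) [ 0.    -0.002  0.   ]
at [537.5  60.   40.1] [ 1.800e+02 -1.000e-01  1.777e+02] F [-6.2  0.7 -1.7] gap -0.1 -> shift cm [-1.05  0.01  0.31]
```

```bash
python3 -m handwheel '[[-1,-0.5,0,0,0,0,0],[-1,-0.4,0,0,0,0,0],[-1,-0.4,0,0,0,0,0],[-1,0,0,0,0,0,0],[-1,0,0,0,0,0,0]]';python3 -m handwheel '[[-1,-0.3,0,0,0,0,0],[-1,0,0,0,0,0,0],[-1,0,0,0,0,0,0]]'
```

```text
time: 19.92
tool_pos: [548.5, 59.6, 39.6]
tcp_rot: [-180.0, -0.3, 177.7]
ft_force: [-13.9, -0.2, 6.5]
finger_gap: -0.1
grip_force: 6.7
time: 20.17
tool_pos: [548.6, 59.6, 39.1]
tcp_rot: [-180.0, -0.6, 177.7]
ft_force: [-27.1, -0.5, 18.3]
finger_gap: -0.2
grip_force: 14.1
```

```bash
python3 -m handwheel '[[-1,0.5,0,0,0,0,0],[-1,0.7,0,0,0,0,0],[-1,1.5,0,0,0,0,0],[-1,3,0,0,0,0,0],[0.5,3,0,-2,0,0,0],[0.5,3,0,-3,0,0,0],[0.5,0,0,-3,0,0,0],[0.5,0,-3,0,0,0,0],[0.5,0,-3,0,0,0,0],[0.5,0,-3,0,0,0,0],[0.5,0,-3,0,0,0,0],[0.5,0,0,0,0,0,0]]';python3 - <<'E'
from h import *
p=snapshot("top");q=snapshot("side")
for c in(p,q): f(c,"fresh_mid");f(c,"spent_mid",2);f(c,"box0_mid",6)
save(p,"s4",(160,140,360,260),4)
for r in trace(p,"box0_mid")[:6]: print(round(r["conf"],2),rect(p,r["pixels"],38))
E
```

```text
time: 21.17
tool_pos: [433.3, -60.4, 120.5]
tcp_rot: [-179.8, 0.2, 177.6]
ft_force: [-0.3, -0.2, 0.1]
finger_gap: 64.1
grip_force: 0.0
 fresh_mid [315. 238.  18.] 0.95 [225. 262.]
 fresh_mid [325. 395.  24.] 0.94 [176. 258.]
 fresh_mid [604.  61.  32.] 0.58 [283. 174.]
 box0_mid [482. 296.  22.] 0.93 [209. 210.]
 box0_mid [601.  59.  32.] 0.56 [283. 175.]
 fresh_mid [316. 244.  19.] 0.85 [235. 167.]
 fresh_mid [328. 394.  18.] 0.78 [234. 144.]
 fresh_mid [604.  59.  35.] 0.49 [334. 179.]
 spent_mid [475. -81.  24.] 0.91 [304. 218.]
0.69 [(479, 288, 82, 42, 3.2)]
```

View pics/s4.png

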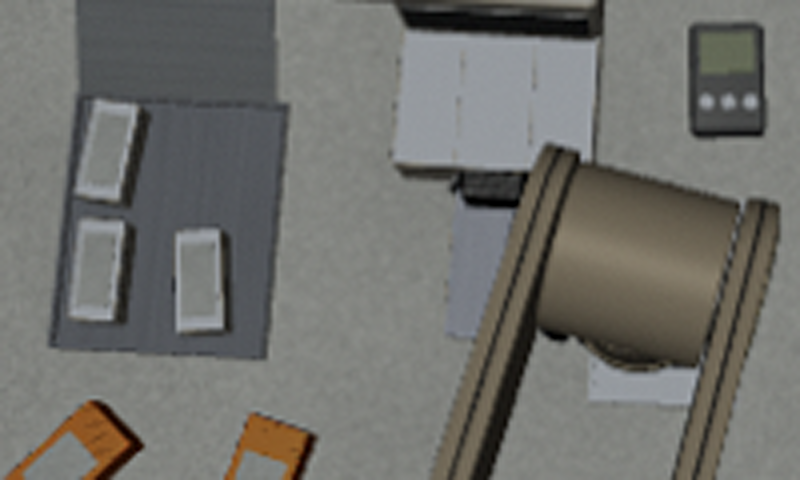

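Fresh cartridge is seated: its rear shows at (490,187), and both networks put mid at x≈604, i.e. +34. The boxes are at (108,150), (98,270) and (201,281).

```bash
python3 - <<'E'
from h import *
p=snapshot("top")
im=p["image"].astype(int); hsv=cv2.cvtColor(p["image"],cv2.COLOR_RGB2HSV)
g=cv2.cvtColor(p["image"],cv2.COLOR_RGB2GRAY); sub=g[160:230,170:222]; print(np.percentile(sub,[5,50,80,95]))
m=np.zeros_like(g); m[162:230,172:222]=sub[2:,2:]>125
for n,(u,v) in dict(A=(109,150),B=(99,270),C=(201,281)).items(): print(n,np.round(unproj(p,(160+u/4-.4,140+v/4-.4),38)))
print(rect(p,m,38)); go(480,292,120,180+2)
E
```

```text
[ 54.  86. 128. 148.]
A [587. 372.  38.]
B [488. 373.  38.]
C [481. 291.  38.]
[(461, 291, 39, 35, 3.5), (471, 378, 44, 29, 4.1), (569, 380, 43, 34, 0.7), (619, 416, 38, 17, 4.5)]
turn(tool) [ 0.    -0.    -0.073]
at [432.3 -55.3 118.3] [180.   -0.  177.8] F [ 0.1 -0.1  0.2] gap 64.2 -> shift cm [-5.98 34.55 -0.17]
```

```bash
python3 -m handwheel '[[0.5,0,0,0,0,0,-0.095],[0.5,-0.55,3.2,0,0,0,0],[0.5,-0.55,3.2,0,0,0,0],[0.5,-0.55,3.2,0,0,0,0],[0.5,-0.55,3.2,0,0,0,0],[0.5,-0.55,3.2,0,0,0,0],[0.5,-0.55,3.2,0,0,0,0],[0.5,-0.55,3.2,0,0,0,0],[0.5,-0.55,3.2,0,0,0,0],[0.5,-0.55,3.2,0,0,0,0],[0.5,-0.55,3.2,0,0,0,0],[0.5,-0.5,2.7,0,0,0,0]]' 40;python3 -m handwheel '[[0.5,0,0,0,0,0,0],[0.5,0,0,0,0,0,0]]';python3 -c "
from h import *
go(481,291,33,183.5)"
```

```text
time: 22.67
tool_pos: [472.6, 296.4, 118.2]
tcp_rot: [180.0, -0.0, -176.8]
ft_force: [0.1, -0.1, 0.8]
finger_gap: 63.9
grip_force: 0.0
time: 22.83
tool_pos: [472.5, 295.3, 118.0]
tcp_rot: [-180.0, -0.0, -176.7]
ft_force: [-0.1, -0.4, 0.4]
finger_gap: 64.2
grip_force: 0.0
turn(tool) [-0.    -0.001 -0.003]
at [472.5 295.3 118. ] [-180.    -0.  -176.7] F [-0.1 -0.4  0.4] gap 64.2 -> shift cm [-0.82 -0.48  8.5 ]
```

```bash
python3 -m handwheel '[[0.5,-0.8,-0.4,0,0,0,0],[0.5,0,0,2.5,0,0,0],[0.5,0,0,2.5,0,0,0],[0.5,0,0,2,0,0,0],[0.5,0,0,1.5,0,0,0],[0.5,0,0,0,0,0,0],[-1,0,0,0,0,0,0],[-1,0,0,0,0,0,0],[-1,0,0,0,0,0,0],[-1,0,0,0,0,0,0],[-1,0,0,0,0,0,0]]' 30;python3 -c "
from h import *
go(481,291,120,183.5)"
```

```text
time: 23.75
tool_pos: [482.5, 290.5, 35.0]
tcp_rot: [180.0, 0.1, -176.8]
ft_force: [-0.6, -1.1, 5.0]
finger_gap: 37.4
grip_force: 31.8
turn(tool) [ 0.001  0.003 -0.006]
at [482.5 290.5  35. ] [ 1.800e+02  1.000e-01 -1.768e+02] F [-0.6 -1.1  5. ] gap 37.4 -> shift cm [ 0.14  0.06 -8.5 ]
```

```bash
python3 -m handwheel '[[-1,0,0,-3,0,0,0],[-1,0,0,-3,0,0,0],[-1,0,0,-3,0,0,0],[-1,0,0,0,0,0,0.09],[-1,0,-3.2,0,0,0,0],[-1,0,-3.2,0,0,0,0],[-1,0,-3.2,0,0,0,0],[-1,0,-3.2,0,0,0,0],[-1,0,-3.2,0,0,0,0],[-1,0,-3.2,0,0,0,0],[-1,0,-3.2,0,0,0,0],[-1,0,-3.2,0,0,0,0]]';python3 -m handwheel '[[-1,0,-3.2,0,0,0,0],[-1,0,-3.2,0,0,0,0],[-1,0,-3.2,0,0,0,0],[-1,0,-3.2,0,0,0,0],[-1,0,-3.2,0,0,0,0],[-1,0,-3.2,0,0,0,0],[-1,-1.5,-3.2,0,0,0,0],[-1,-2,-3.2,0,0,0,0],[-1,-2.5,-3.2,0,0,0,0],[-1,-2.5,-3.2,0,0,0,0],[-1,0,0,0,0,0,0],[-1,0,0,0,0,0,0]]';python3 -c "
from h import *
go(573,-292,37,178)"
```

```text
time: 24.75
tool_pos: [472.2, 33.0, 123.9]
tcp_rot: [-180.0, 0.1, 178.0]
ft_force: [0.7, -0.7, -0.4]
finger_gap: 37.1
grip_force: 31.1
time: 25.75
tool_pos: [546.4, -289.9, 122.0]
tcp_rot: [179.9, -0.1, 177.9]
ft_force: [-0.6, 0.5, -1.2]
finger_gap: 37.5
grip_force: 31.1
turn(tool) [ 0.001 -0.002 -0.002]
at [ 546.4 -289.9  122. ] [ 1.799e+02 -1.000e-01  1.779e+02] F [-0.6  0.5 -1.2] gap 37.5 -> shift cm [-2.67 -0.12  8.5 ]
```

```bash
python3 -m handwheel '[[-1,-2.6,-0.1,0,0,0,0],[-1,0,0,3,0,0,0],[-1,0,0,3,0,0,0],[-1,0,0,1.8,0,0,0],[-1,0,0,0.8,0,0,0],[-1,0,0,0,0,0,0],[0.2,0,0,0,0,0,0],[0.2,0,0,0,0,0,0],[0.2,0,0,0,0,0,0],[0.2,0,0,-3,0,0,0],[0.5,0,0,-3,0,0,0],[0.5,0,0,-3,0,0,0]]';python3 -m handwheel '[[0.5,2.5,3,0,0,0,0],[0.5,2.5,3,0,0,0,0],[0.5,2,3,0,0,0,0],[0.5,2,3.2,0,0,0,0],[0.5,0,3.2,0,0,0,0],[0.5,0,3.2,0,0,0,0],[0.5,0,3.2,0,0,0,0],[0.5,0,3.2,0,0,0,0],[0.5,0,3.2,0,0,0,0],[0.5,0,3.2,0,0,0,0],[0.5,0,3.2,0,0,0,0],[0.5,0,3.2,0,0,0,0]]'
python3 -m handwheel '[[0.5,0,3.2,0,0,0,0],[0.5,0,3.2,0,0,0,0],[0.5,0,3.2,0,0,0,0],[0.5,0,3.2,0,0,0,0],[0.5,0,3.2,0,0,0,0],[0.5,0,0,0,0,0,0],[0.5,0,0,0,0,0,0]]'
python3 - <<'E'
from h import *
p=snapshot("top");f(p,"box0_mid",6);f(p,"fresh_mid");f(p,"spent_mid",2);go(488,372,36,177.5)
q=snapshot("side");f(q,"box0_mid",6)
E
```

```text
time: 26.75
tool_pos: [571.7, -290.0, 128.5]
tcp_rot: [180.0, -0.0, 178.0]
ft_force: [0.4, -0.5, 0.7]
finger_gap: 64.1
grip_force: 0.0
time: 27.75
tool_pos: [495.5, 92.2, 128.4]
tcp_rot: [180.0, 0.1, 178.0]
ft_force: [0.9, -0.2, 0.3]
finger_gap: 64.1
grip_force: 0.0
time: 28.33
tool_pos: [500.9, 252.2, 128.1]
tcp_rot: [180.0, 0.1, 178.2]
ft_force: [-0.4, -0.6, 0.8]
finger_gap: 64.2
grip_force: 0.0
 box0_mid [ 569. -290.   19.] 0.73 [389. 186.]
 fresh_mid [312. 240.  24.] 0.62 [224. 264.]
 fresh_mid [603.  61.  32.] 0.45 [283. 174.]
 spent_mid [474. -84.  24.] 0.93 [327. 214.]
turn(tool) [-0.     0.     0.008]
at [501.1 249.5 127.6] [-180.     0.   177.9] F [ 0.5  0.3 -0.3] gap 63.9 -> shift cm [ 1.84 12.18  9.16]
```

```bash
python3 -m handwheel '[[0.5,0.5,3.1,0,0,0,0],[0.5,0.5,3.1,0,0,0,0],[0.5,0.4,3.1,0,0,0,0],[0.5,0.4,3.1,0,0,0,0],[0.5,0,0,3,0,0,0],[0.5,0,0,2,0,0,0],[0.5,0,0,0,0,0,0],[0.5,0,0,0,0,0,0]]';python3 - <<'E'
from h import *
go(488,374,35,177.5)
p=snapshot("side");save(p,"s5",(240,110,360,190),6)
E
```

```text
time: 29.3
tool_pos: [486.3, 373.6, 76.0]
tcp_rot: [-179.9, -0.2, 178.0]
ft_force: [0.4, 0.4, 0.6]
finger_gap: 64.0
grip_force: 0.0
turn(tool) [-0.002 -0.003  0.008]
at [486.3 373.6  76. ] [-179.9   -0.2  178. ] F [0.4 0.4 0.6] gap 64.0 -> shift cm [-0.17  0.04  4.1 ]
```

View pics/s5.png

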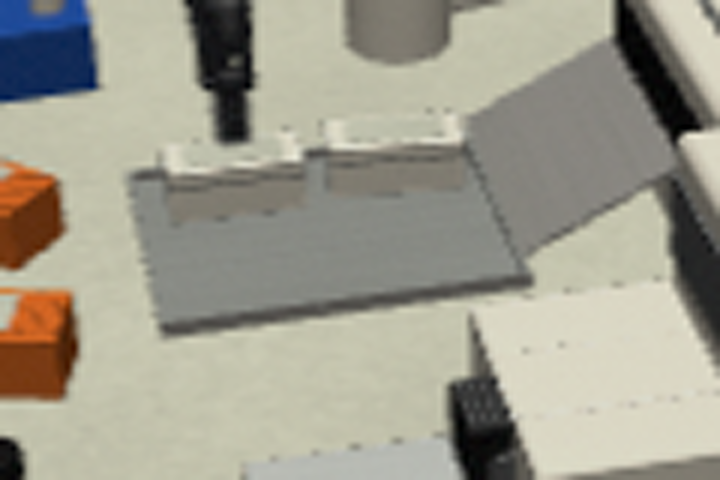

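The finger is above box B at (232,140), and box A is at (395,150). I'll descend and grip.

```bash
python3 -m handwheel '[[0.5,-0.1,0,2,0,0,0],[0.5,0,0,2,0,0,0],[0.5,0,0,0,0,0,0],[0.5,0,0,0,0,0,0],[-1,0,0,0,0,0,0],[-1,0,0,0,0,0,0],[-1,0,0,0,0,0,0],[-1,0,0,0,0,0,0],[-1,0,0,0,0,0,0]]' 30;python3 -m handwheel '[[-1,0,0,-3,0,0,0],[-1,0,0,-3,0,0,0],[-1,0,0,-3,0,0,0],[-1,0,-3.2,0,0,0,0],[-1,0,-3.2,0,0,0,0],[-1,0,-3.2,0,0,0,0],[-1,0,-3.2,0,0,0,0],[-1,0,-3.2,0,0,0,0],[-1,0,-3.2,0,0,0,0],[-1,0,-3.2,0,0,0,0],[-1,0,-3.2,0,0,0,0],[-1,0,-3.2,0,0,0,0]]'
```

```text
time: 30.1
tool_pos: [489.7, 375.8, 39.9]
tcp_rot: [179.9, 0.2, 178.0]
ft_force: [-0.7, -1.1, 7.0]
finger_gap: 37.1
grip_force: 31.3
time: 31.1
tool_pos: [478.3, 85.8, 128.4]
tcp_rot: [180.0, 0.1, 178.0]
ft_force: [0.3, -0.5, 0.3]
finger_gap: 37.2
grip_force: 30.5
```

```bash
python3 -m handwheel '[[-1,0,-3.3,0,0,0,0],[-1,0,-3.3,0,0,0,0],[-1,0,-3.3,0,0,0,0],[-1,0,-3.3,0,0,0,0],[-1,0,-3.3,0,0,0,0],[-1,0,-3.3,0,0,0,0],[-1,0,-3.3,0,0,0,0],[-1,0,-3.3,0,0,0,0],[-1,-2,-3.3,0,0,0,0],[-1,-2,-3.3,0,0,0,0],[-1,-2,-3.3,0,0,0,0],[-1,-2,-3.3,0,0,0,0]]';python3 -m handwheel '[[-1,-2.5,-2.5,0,0,0,0],[-1,0,-2,0,0,0,0],[-1,0,-2,0,0,0,0],[-1,0,0,0,0,0,0],[-1,0,0,0,0,0,0]]';python3 -c "
from h import *
go(572,-378,41,178)"
```

```text
time: 32.1
tool_pos: [545.2, -313.5, 128.3]
tcp_rot: [-180.0, 0.1, 178.0]
ft_force: [0.3, 0.6, -0.6]
finger_gap: 37.3
grip_force: 30.5
time: 32.52
tool_pos: [567.0, -378.3, 127.7]
tcp_rot: [-180.0, 0.0, 177.9]
ft_force: [-0.9, 0.4, -0.7]
finger_gap: 37.4
grip_force: 30.5
turn(tool) [-0.     0.    -0.001]
at [ 567.  -378.3  127.7] [-180.     0.   177.9] F [-0.9  0.4 -0.7] gap 37.4 -> shift cm [-0.5   0.05  8.67]
```

```bash
python3 -m handwheel '[[-1,-0.4,0,3,0,0,0],[-1,0,0,3,0,0,0],[-1,0,0,1.7,0,0,0],[-1,0,0,0.9,0,0,0],[-1,0,0,0,0,0,0],[-1,0,0,0,0,0,0],[0.2,0,0,0,0,0,0],[0.2,0,0,0,0,0,0],[0.2,0,0,0,0,0,0],[0.2,0,0,-3,0,0,0],[0.5,0,0,-3,0,0,0],[0.5,0,0,-3,0,0,0]]';python3 -m handwheel '[[0.5,2.5,3,0,0,0,0],[0.5,2.5,3,0,0,0,0],[0.5,2,3,0,0,0,0],[0.5,2,3.2,0,0,0,0],[0.5,0,3.2,0,0,0,0],[0.5,0,3.2,0,0,0,0],[0.5,0,3.2,0,0,0,0],[0.5,0,3.2,0,0,0,0],[0.5,0,3.2,0,0,0,0],[0.5,0,3.2,0,0,0,0],[0.5,0,3.2,0,0,0,0],[0.5,0,3.2,0,0,0,0]]'
python3 -m handwheel '[[0.5,0,3.2,0,0,0,0],[0.5,0,3.2,0,0,0,0],[0.5,0,3.2,0,0,0,0],[0.5,0,3.2,0,0,0,0],[0.5,0,3.2,0,0,0,0],[0.5,0,3.2,0,0,0,0],[0.5,0,3.2,0,0,0,0],[0.5,0,0,0,0,0,0],[0.5,0,0,0,0,0,0]]'
python3 - <<'E'
from h import *
p=snapshot("top");f(p,"box0_mid",6);f(p,"fresh_mid");f(p,"spent_mid",2);go(587,373,36,173)
save(p,"s6",(160,140,460,250),2.6)
q=snapshot("side");f(q,"box0_mid",6)
E
```

```text
time: 33.52
tool_pos: [570.6, -376.9, 131.9]
tcp_rot: [180.0, -0.1, 178.0]
ft_force: [0.1, 0.5, -0.2]
finger_gap: 63.5
grip_force: 0.0
time: 34.52
tool_pos: [494.3, 5.1, 132.0]
tcp_rot: [-180.0, 0.1, 178.0]
ft_force: [0.5, -0.0, 0.8]
finger_gap: 64.4
grip_force: 0.0
time: 35.27
tool_pos: [502.0, 229.1, 131.8]
tcp_rot: [180.0, 0.0, 178.2]
ft_force: [-0.5, -0.4, 1.1]
finger_gap: 64.1
grip_force: 0.0
 box0_mid [ 571. -290.   22.] 0.53 [390. 186.]
 box0_mid [602.  62.  32.] 0.38 [282. 174.]
 fresh_mid [603.  60.  34.] 0.56 [283. 174.]
 spent_mid [473. -86.  23.] 0.9 [327. 215.]
turn(tool) [-0.     0.     0.086]
at [502.2 226.4 131.4] [-180.     0.   177.9] F [0.1 0.8 0.6] gap 64.0 -> shift cm [-6.63 15.58  9.54]
 box0_mid [ 569. -288.   20.] 0.58 [360. 264.]
```

View pics/s6.png

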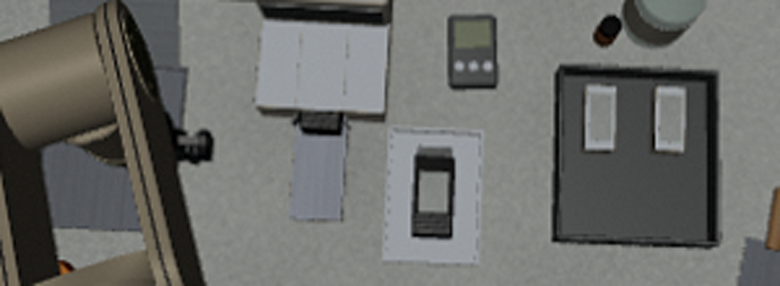

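Two boxes lie flat in the tote at (600,118) and (669,118). The spent cartridge is in its tray at (433,193) and the fresh one in the bay at (320,122). Now the last box.

```bash
python3 -m handwheel '[[0.5,0,0,0,0,0,0.086],[0.5,-1.3,3.1,0,0,0,0],[0.5,-1.3,3.1,0,0,0,0],[0.5,-1.3,3.1,0,0,0,0],[0.5,-1.3,3.1,0,0,0,0],[0.5,-1.3,3.1,0,0,0,0],[0.5,0,0,3,0,0,0],[0.5,0,0,2.5,0,0,0],[0.5,0,0,0,0,0,0],[0.5,0,0,0,0,0,0]]';python3 - <<'E'
from h import *
go(587,373,37,173)
q=snapshot("side");save(q,"s7",(250,100,370,180),6)
E
```

```text
time: 36.4
tool_pos: [583.8, 371.8, 74.0]
tcp_rot: [-179.8, -0.2, 173.0]
ft_force: [0.2, 0.5, 0.8]
finger_gap: 63.7
grip_force: 0.0
turn(tool) [-0.003 -0.004  0.   ]
at [583.8 371.8  74. ] [-179.8   -0.2  173. ] F [0.2 0.5 0.8] gap 63.7 -> shift cm [-0.3   0.16  3.7 ]
```

View pics/s7.png

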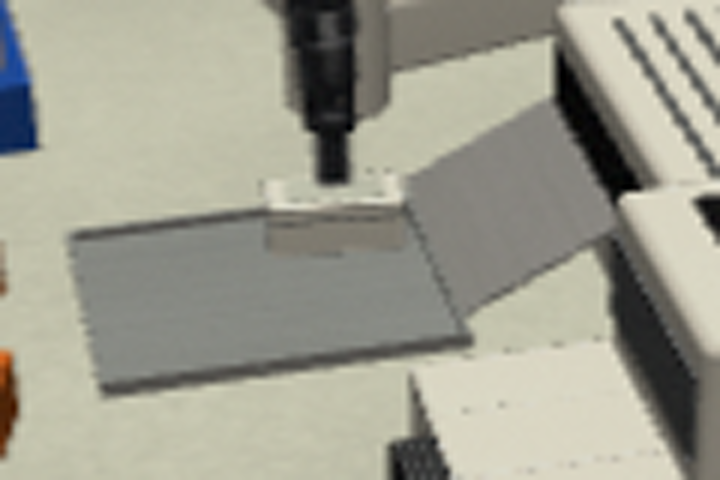

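Finger centred over box A at (333,185); nothing else is in the tray.

```bash
python3 -m handwheel '[[0.5,-0.2,0.1,2,0,0,0],[0.5,0,0,1.8,0,0,0],[0.5,0,0,0,0,0,0],[0.5,0,0,0,0,0,0],[-1,0,0,0,0,0,0],[-1,0,0,0,0,0,0],[-1,0,0,0,0,0,0],[-1,0,0,0,0,0,0],[-1,0,0,0,0,0,0]]' 30;python3 -m handwheel '[[-1,0,0,-3,0,0,0],[-1,0,0,-3,0,0,0],[-1,0,0,-3,0,0,0],[-1,0,0,0,0,0,-0.086],[-1,2.5,-3,0,0,0,0],[-1,2.5,-3,0,0,0,0],[-1,2.5,-3,0,0,0,0],[-1,2.5,-3,0,0,0,0],[-1,0,-3.2,0,0,0,0],[-1,0,-3.2,0,0,0,0],[-1,0,-3.2,0,0,0,0],[-1,0,-3.2,0,0,0,0]]'
python3 -m handwheel '[[-1,0,-3.3,0,0,0,0],[-1,0,-3.3,0,0,0,0],[-1,0,-3.3,0,0,0,0],[-1,0,-3.3,0,0,0,0],[-1,0,-3.3,0,0,0,0],[-1,0,-3.3,0,0,0,0],[-1,0,-3.3,0,0,0,0],[-1,0,-3.3,0,0,0,0],[-1,0,-3.3,0,0,0,0],[-1,0,-3.3,0,0,0,0],[-1,0,-3.3,0,0,0,0],[-1,0,-3.3,0,0,0,0]]';python3 -c "
from h import *
go(475,-335,41,178)"
```

```text
time: 37.2
tool_pos: [588.9, 374.9, 41.2]
tcp_rot: [179.9, 0.2, 173.1]
ft_force: [-1.0, -1.7, 6.7]
finger_gap: 37.4
grip_force: 30.9
time: 38.2
tool_pos: [478.9, 128.7, 129.5]
tcp_rot: [180.0, 0.1, 178.0]
ft_force: [0.5, 0.3, -0.9]
finger_gap: 37.4
grip_force: 30.4
time: 39.2
tool_pos: [465.1, -267.8, 129.5]
tcp_rot: [-179.9, 0.1, 178.0]
ft_force: [1.3, 0.8, -0.1]
finger_gap: 37.7
grip_force: 30.4
turn(tool) [-0.001  0.002 -0.   ]
at [ 465.1 -267.8  129.5] [-1.799e+02  1.000e-01  1.780e+02] F [ 1.3  0.8 -0.1] gap 37.7 -> shift cm [-1.22 -6.68  8.85]
```

```bash
python3 -m handwheel '[[-1,-0.5,-3.2,0,0,0,0],[-1,-0.4,-2.6,0,0,0,0],[-1,0,0,2,0,0,0],[-1,0,0,2,0,0,0],[-1,0,0,0,0,0,0],[-1,0,0,0,0,0,0]]';python3 -c "
from h import *
go(475,-335,43,178)"
```

```text
time: 39.7
tool_pos: [471.2, -323.5, 87.7]
tcp_rot: [179.9, -0.1, 178.0]
ft_force: [-0.1, 0.7, 0.5]
finger_gap: 37.1
grip_force: 30.4
turn(tool) [ 0.002 -0.002 -0.   ]
at [ 471.2 -323.5   87.7] [ 1.799e+02 -1.000e-01  1.780e+02] F [-0.1  0.7  0.5] gap 37.1 -> shift cm [-0.42 -1.13  4.47]
```

```bash
python3 -m handwheel '[[-1,-0.4,-0.9,2,0,0,0],[-1,0,0,1.6,0,0,0],[-1,0,0,0.9,0,0,0],[-1,0,0,0,0,0,0],[-1,0,0,0,0,0,0],[0.2,0,0,0,0,0,0],[0.2,0,0,0,0,0,0],[0.2,0,0,0,0,0,0],[0.2,0,0,-3,0,0,0],[0.2,0,0,-3,0,0,0],[0.2,0,0,-3,0,0,0],[0.2,0,0,0,0,0,0]]';python3 -m handwheel '[[0.2,0,3.2,-1,0,0,0],[0.2,0,3.2,-1,0,0,0],[0.2,0,3.2,-1,0,0,0],[0.2,0,3.2,-1,0,0,0],[0.2,0,3.2,0,0,0,0],[0.2,0,3.2,0,0,0,0],[0.2,0,3.2,0,0,0,0],[0.2,0,3.2,0,0,0,0],[0.2,0,3.2,0,0,0,0],[0.2,0,3.2,0,0,0,0],[0.2,0,3.2,0,0,0,0],[0.2,0,3.2,0,0,0,0]]'
python3 -m handwheel '[[0.2,0,3.2,0,0,0,0],[0.2,0,3.2,0,0,0,0],[0.2,0,3.2,0,0,0,0],[0.2,0,3.2,0,0,0,0],[0.2,0,3.2,0,0,0,0],[0.2,0,3.2,0,0,0,0],[0.2,0,0,0,0,0,0],[0.2,0,0,0,0,0,0],[0.2,0,0,0,0,0,0]]'
python3 - <<'E'
from h import *
p=snapshot("top");q=snapshot("side")
for c in(p,q):
  for n in("box0_mid","fresh_mid","spent_mid","returns","tote_in"): f(c,n,4)
a=p["image"][140:260,160:480,::-1];b=q["image"][120:330,200:430,::-1]
a=cv2.resize(a,(640,240));b=cv2.resize(b,(394,360),interpolation=cv2.INTER_CUBIC)
o=np.zeros((600,640,3),np.uint8);o[:240]=a;o[240:,:394]=b;cv2.imwrite("pics/end.png",o)
E
```

```text
time: 40.7
tool_pos: [479.0, -336.0, 141.5]
tcp_rot: [-179.6, 0.5, 178.0]
ft_force: [0.6, -1.9, 1.6]
finger_gap: 51.2
grip_force: 0.0
time: 41.7
tool_pos: [489.1, 52.0, 174.0]
tcp_rot: [180.0, 0.1, 178.0]
ft_force: [0.0, 0.5, 1.2]
finger_gap: 51.5
grip_force: 0.0
time: 42.45
tool_pos: [495.7, 242.2, 173.5]
tcp_rot: [-180.0, 0.0, 178.1]
ft_force: [0.4, -0.8, -0.4]
finger_gap: 51.3
grip_force: 0.0
 box0_mid [ 571. -289.   23.] 0.68 [389. 185.]
 fresh_mid [315. 240.  21.] 0.56 [224. 262.]
 fresh_mid [604.  61.  34.] 0.48 [283. 174.]
 fresh_mid [328. 393.  23.] 0.46 [176. 258.]
 spent_mid [472. -85.  24.] 0.59 [327. 215.]
 spent_mid [ 712. -364.   -4.] 0.27 [409. 147.]
 returns [470. -86.  -1.] 0.59 [327. 216.]
 tote_in [ 524. -338.    6.] 0.73 [404. 201.]
 box0_mid [ 571. -290.   19.] 0.76 [361. 265.]
 box0_mid [ 711. -366.    0.] 0.32 [426. 280.]
 box0_mid [470. -81.  -1.] 0.28 [302. 225.]
 fresh_mid [317. 244.  19.] 0.78 [235. 166.]
 fresh_mid [329. 397.  19.] 0.68 [234. 143.]
 fresh_mid [602.  62.  35.] 0.67 [333. 179.]
 spent_mid [473. -76.  23.] 0.87 [302. 217.]
 returns [470. -84.  -2.] 0.7 [302. 225.]
 tote_in [ 528. -338.    5.] 0.93 [350. 287.]
```

View pics/end.png

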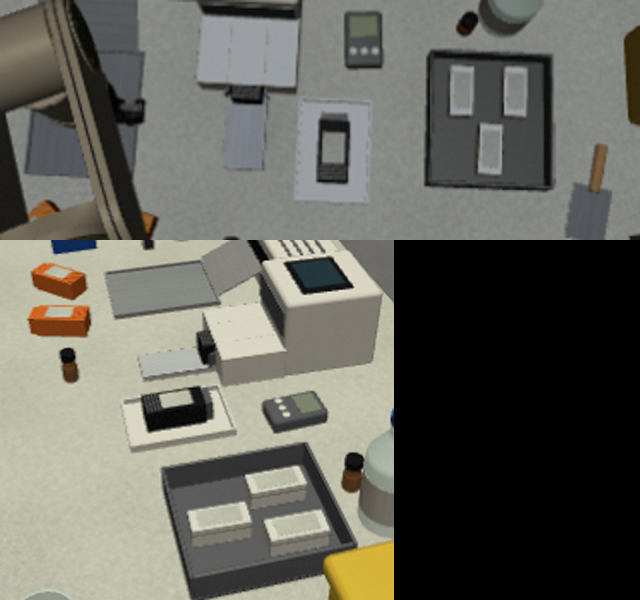

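The picture shows everything in place. Three boxes lie flat in the tote at (461,90), (515,90) and (490,148). The spent cartridge is in its tray at (333,150), the fresh one is in the bay at (246,92), and the catch tray is empty.

```bash
python3 -c "
from bench import hand_in
print(hand_in())"
```

```text
the job is handed in; nothing more can be done
None
```

The job is handed in, though no verdict came back: in the final pictures the fresh cartridge is held in the bay, the spent one lies flat in the returns tray, and all three slide boxes lie flat on the tote floor.

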